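# Drift a trailer drawbar into line in its receiver

## Robot

A 6-joint arm with a two-finger parallel gripper is mounted at the origin on a cart in front of the work surface, level with it; the furniture and walls round the work are solid. World frame = base frame: x ahead of the robot, y to its left, z up, the work surface at z = 0. Lengths are in mm, angles in rad, forces in N, time in s.
With the tool pointing down it reaches from about 350 to 775 mm from the base axis. Payload 7.3 kg.
Tool frame: the origin (TCP) lies midway between the tips of the shut fingers; the grasp point (between the pads) lies 19 mm behind it; z points along the fingers, y is the line along which they close (so a half turn about z gives the same grasp; the last joint's range is limited). The gripper opens to 92 mm and grips with 3 to 60 N. Pads are 19 mm wide; open, the fingers measure 130 mm over their backs; the gripper's body (75 mm by 190 mm) begins 47 mm behind the grasp point.
Start: joints at [1.052, 0.342, 1.524, -0, 1.275, -0.146], TCP at [191.206, 488.967, 190.941] pointing down, gripper open.
Joint ranges: [-2.53, 2.53], [-0.77, 2.02], [0.04, 2.7], [-1, 4.14], [0.28, 2.66], [-3.11, 3.11]. Speed limits (rad/s): [2.57, 2.57, 3.14, 3.14, 3.14, 3.14].

## Interface

Orientations are given as [roll, pitch, yaw] about the fixed x, y, z axes, in that order (R = Rz(yaw) Ry(pitch) Rx(roll)).
In Python, from plant import monitor, optics, workorder gives the robot as it stands. The module is installed in compiled form; this text tells all that it offers.
- The arm moves only by the tool servo_tool, never from a script. Its arguments are lists of equal length, an entry for each row: "linear": the shift along the tool's x, y, z as a fraction of full scale, a list of three; "spin": the turn about the tool's z as a fraction of full scale. In form: {"linear": [[dx, dy, dz], ...], "spin": [spin, ...]}. A call has exactly 8 rows; each row shifts and turns the commanded pose from where the row before left it, along the tool's axes as they then stand; what a row does not reach is not made up. Full scale, the value 1, is 200 mm for a shift and 90 degrees for a turn. A row lasts 1/8 s, in which the tool goes at most 62.5 mm and 10.7 degrees, less where a joint would pass 70% of its speed; a pose out of reach is approached as far as the arm can. A call with a number of a shift or a turn outside -1 to 1 is refused whole. A call with a gripper value outside its range is refused whole. "hand" is the opening, from -1 (shut) to 1 (fully open), set as the call begins (left out, the last holds). The fingers move at their own pace and stop on an object; the grip force is fixed at half the most. Time passes only in rows, so rows that do not move let the fingers close, or fill a call up. It gives the time, the measured TCP pose, the force, the opening and the grip force at its end, in the units of the state.
- monitor.get_obs(): the state, without advancing time (a new reading comes with each control period).
- optics.capture(name): name is "side" or "top" or "wrist"; returns a dict with "frame" (400x640x3 uint8, blue, green, red), "K" (3x3 intrinsics, pixels), "world_to_cam" (4x4, takes a point from world to camera coordinates). Camera axes: x right, y down, z forward; pixel columns grow to the right and rows downward; lengths in mm; the calibration is good to about 2 mm. A picture is of the moment at which its call begins. There is no depth.
- workorder.close_job(): hands the job in; it is judged then, once.
The state is a dict: "time": time; "joint_positions": joint angles; "dq": joint speeds; "tau": joint torques, N m; "tool_pos": TCP position; "tcp_rot": TCP orientation; "contact_force": force on the tool from outside, world axes, zero at the start; "moment": the same for the moment, N m; "grip_width": finger opening in mm; "finger_force": force on a finger pad.
Only numpy, scipy, OpenCV 4.12 (cv2) and the standard library are available. Lean on these libraries where they do the work, as an engineer would, in place of code of your own. Each camera call takes 0.05 s, during which the arm holds its last target. There are 200 camera calls.

## Task

The bike trailer's drawbar still hangs part-way out of its receiver: slide it in until its rubber ring meets the receiver's mouth. The rubber then holds it back with the pin holes a few millimetres out of line, so take the thick tapered drift from the rack and push it down through the holes until its collar sits flat on the receiver, which pulls the drawbar into line. Leave the drift standing there, the other two tools in the rack and the loose things on the bench where they lie.

Things in the scene. Friction and masses are not known exactly. Their poses are not given: they have to be found in the camera images.
- receiver: Fixed: front end of a bike trailer on a plywood board (15 mm). A grey square tube, the receiver (46 mm outside, 90 mm long), is welded to a grey cross-bar strapped to wooden blocks. Origin: on the worktop, on the pin hole's vertical axis. x: along the receiver to its mouth at x = 45 mm, the way the drawbar comes out; z up. Cross-bar: x -85 to -45, y -88 to 88 mm. Underside 60, top 109 mm high.
- receiver_hole (a point): Centre of the pin hole's mouth in the receiver's top face, 106 mm above the worktop; axes as receiver. Round hole, 19.2 mm, straight down through the top wall (5 mm), the drawbar and the bottom wall (5 mm, 41 to 46 mm down). Below, the space is free down to the board, 91 mm under this point.
- drawbar_grip (a point): Middle of the top face (100 mm above the worktop) of the free part of the drawbar, a 34 x 34 mm aluminium tube, to be gripped across y; 94 mm outward of drawbar_hole; axes as receiver. Tube free for 34 mm either side, between a 46 mm square flange behind the rubber ring and the dark coupling head (42 mm). Underside 66 mm above the worktop.
- drawbar_hole (a point): Centre of the drawbar's own pin hole (19.2 mm, through both walls) in its top face, 100 mm high; axes as receiver. Its x in receiver_hole's frame tells how far the drawbar is out: starts at 36 to 56 mm; slides with 1 N friction; at 6 mm the black rubber ring meets the mouth, from there it springs back like 0.9 N/mm (5 N at 0 = holes in line, stop at -4 mm). Let go there it rests at 5 to 6 mm.
- drift: Loose: the thick tapered drift, round steel, 169 mm long, 0.28 kg, hanging upright in the rack by its collar. Origin: centre of the collar's underside; z up towards the handle. Below: 18 mm thick for 40 mm, then tapering over 44 mm to a 6 mm tip. Above: collar 30 mm wide, 6 mm thick; grooved straight handle 22 mm thick from 6 to 72 mm; head 26 mm wide up to 83 mm.
- drift_tip (a point): Point of the drift, 86 mm below its origin; axes as drift. Pushing the drift home past the rubber's spring takes about 5 to 15 N downward.
- rack: Fixed: bridge of folded steel sheet, 50 x 176 mm, top 106 mm above the worktop. Origin: on the worktop under its middle; y along the row. Holes of 19.6 mm at y = -50, 0 and 50 mm, in which the three tools hang by their collars, in any order.
- hitch_pin: Loose: straight blunt 18 mm hitch pin with an upright pull ring (44 mm across, up to 65 mm above the rack's top) instead of a handle. Stays in the rack. Origin: centre of its collar's underside.
- thin_drift: Loose: thin drift, 8 mm, with a 14 mm thick handle up to 53 mm above the rack's top; too thin for this hole. Stays in the rack. Origin: centre of its collar's underside.
- bearing_cup: Bystander, loose: steel bearing cup, 44 mm wide and 18 mm high, on the worktop. Origin: centre of its underside.
- adjustable_small: Bystander, loose: small adjustable spanner, 156 x 38 x 15 mm, on the worktop. Origin: centre of its underside.

How it is judged (in metres and radians):
On the way, in this order (a step that is already met when the one before it is completed fails the run):
1. the drawbar is slid in until its rubber meets the receiver's mouth, the drift not yet in the hole (x of drawbar_hole in the frame of receiver_hole below 0.01 m and distance between drift and receiver_hole above 0.1 m), for 0.2 s.
2. the drift's tip is in the holes (z of drift_tip in the frame of receiver_hole below -0.012 m and horizontal distance between drift_tip and receiver_hole below 0.009 m), for 0.05 s.
At the end, for the whole second after the job is handed in: The drift stands upright (within 0.06 rad) and at rest in the pin hole, its collar down on the receiver's top face within 3 mm and centred within 3 mm, and holds the drawbar within 3 mm of line; the hitch pin and the thin drift are within 20 mm of their places in the rack (z of drift in the frame of receiver_hole below 0.003 m and horizontal distance between drift and receiver_hole below 0.003 m and angle between drift's own z axis and vertical below 0.06 rad and x of drawbar_hole in the frame of receiver_hole between -0.003 and 0.003 m and linear speed of drift below 0.01 m/s and distance of each of hitch_pin, thin_drift from where it was at the start of the episode below 0.02 m); the robot touches nothing.
It fails at once if the hitch pin or the thin drift is taken out of the rack or knocked about (distance of any of hitch_pin, thin_drift from where it was at the start of the episode above 0.03 m).
It fails at once if a bystander is moved (distance of any of bearing_cup, adjustable_small from where it was at the start of the episode above 0.03 m).
It also fails if it takes over 59 s, if anything falls off the work surface, if the arm or the gripper's body presses on something with over 40 N, if the wrist force passes 120 N, or if a joint passes its speed limit or range.

## Working session

There is one attempt and no reset: what is moved stays moved. The work goes in short steps, Python scripts to look and compute and a tool call to move; the robot and the scene stay as the last step left them, time stands still between calls to the robot, and variables do not carry over. Pictures are saved under pics/ and viewed, at most 10 in all, crops included, and the job is handed in when it is done.

Besides the shell and the picture viewer there is one more tool, called as name([rows], argument=value, ...), one row to a line, values as JSON. servo_tool: Moves the arm, as the interface text tells. Shift numbers are shares of 200 mm and turn numbers shares of 90 degrees, none past 1 either way. Its arguments: {"type":"object","properties":{"linear":{"type":"array","items":{"type":"array","items":{"type":"number","minimum":-1,"maximum":1}}},"spin":{"type":"array","items":{"type":"number","minimum":-1,"maximum":1}},"hand":{"type":"number"}},"required":["linear","spin"]}

```bash
mkdir -p pics
cat > h.py <<'E'
import numpy as np,cv2
from plant import monitor,optics,workorder
def ray(c,u,v):
    K,T=np.array(c["K"]),np.array(c["world_to_cam"]);R,t=T[:3,:3],T[:3,3]
    return -R.T@t, R.T@np.linalg.solve(K,[u,v,1.])
def plane(c,u,v,z):
    o,d=ray(c,u,v);return (o+d*(z-o[2])/d[2]).round(1)
def proj(c,p):
    K,T=np.array(c["K"]),np.array(c["world_to_cam"]);q=K@(T[:3,:3]@np.array(p,float)+T[:3,3]);return (q[:2]/q[2]).round(1)
E
python3 - <<'E'
from h import *
import pickle
o=monitor.get_obs();print(o)
d={n:optics.capture(n) for n in("side","top")}
pickle.dump(d,open("c0.pkl","wb"))
for n,c in d.items():
    cv2.imwrite(f"pics/{n}0.png",c["frame"]);print(n,ray(c,320,200),c["K"][0][0])
E
```

```text
{'time': 0.0, 'joint_positions': array([ 1.05196619e+00,  3.42698789e-01,  1.52502974e+00,  1.49881432e-05,
        1.27539889e+00, -1.45984250e-01]), 'dq': array([-0.00144103, -0.00121921, -0.00078504,  0.00055009, -0.00096567,
       -0.0011538 ]), 'tau': array([ 4.14915803e-04, -4.31251752e+01, -2.44209212e+01,  7.19240773e-02,
        5.60950523e-02, -1.06978807e-04]), 'tool_pos': array([190.97289679, 488.53241007, 190.25299186]), 'tcp_rot': array([-3.14007630e+00, -2.37436160e-04,  2.76874221e+00]), 'contact_force': array([ 0.36344846, -0.17193758, -0.38674087]), 'moment': array([0.02325455, 0.02504442, 0.04735178]), 'finger_force': 0.0, 'grip_width': 91.67582547277901}
side (array([  696.28579846, -1065.33514105,   553.92496302]), array([-0.18091089,  0.8605815 , -0.47626355])) 438.15017621678965
top (array([ 437.05001459, -279.37445349,  931.93835042]), array([ 0.12966443, -0.01165306, -0.99152269])) 416.3742364648515
```

View pics/side0.png

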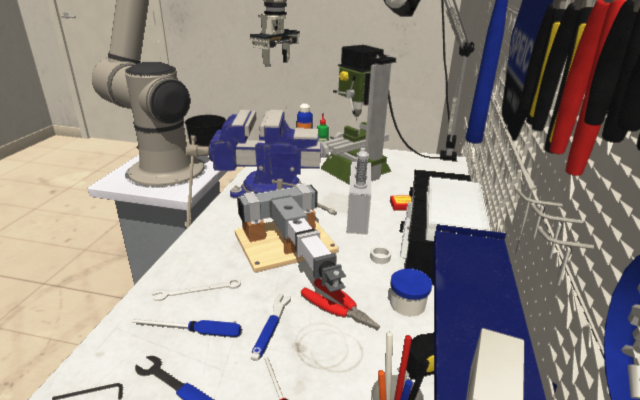

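View pics/top0.png

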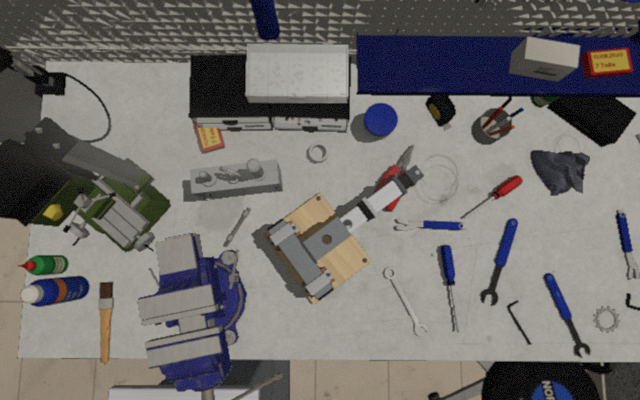

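The top view shows the receiver near (327,239), the drawbar running to (415,172), and the rack at (235,178). In the side view the receiver is near (290,210) and the rack, seen end-on, is at (360,195). I'll enlarge both next.

Run:
```python
from h import *
import pickle
d=pickle.load(open("c0.pkl","rb"))
f=d["top"]["frame"]
a=cv2.resize(f[145:215,175:295],None,fx=6,fy=6,interpolation=cv2.INTER_CUBIC)   #720x420
cv2.imwrite("pics/tr.png",a)
b=cv2.resize(f[155:305,255:435],None,fx=4,fy=4,interpolation=cv2.INTER_CUBIC)
cv2.imwrite("pics/tc.png",b)
s=d["side"]["frame"]
cv2.imwrite("pics/sc.png",cv2.resize(s[140:295,230:390],None,fx=3.8,fy=3.8,interpolation=cv2.INTER_CUBIC))
c=d["top"]
for u,v,z in [(327,239,106),(415,172,100),(205,178,106),(230,175,106),(255,168,106),(317,153,0),(238,227,0)]:print(u,v,plane(c,u,v,z))
print(proj(c,[0,0,0]))
```

```text
327 239 [ 467.4 -303.4  106. ]
415 172 [ 604.9 -482.1  100. ]
205 178 [587.8 -57.4 106. ]
230 175 [ 594.4 -107.4  106. ]
255 168 [ 609.2 -157.4  106. ]
317 153 [ 667.5 -282.8    0. ]
238 227 [ 496.6 -107.4    0. ]
[178.6 465.5]
```

View pics/tr.png

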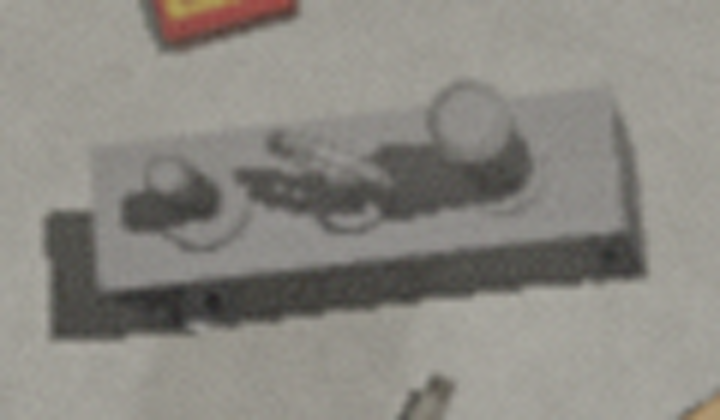

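View pics/tc.png

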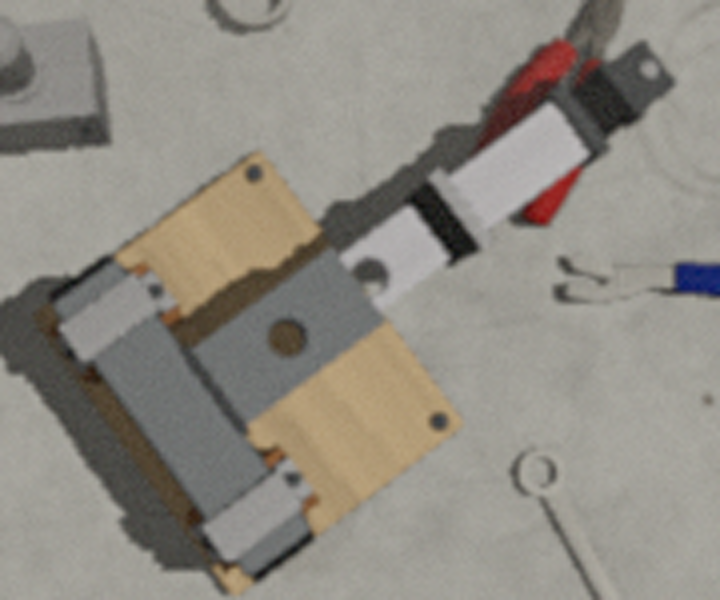

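View pics/sc.png

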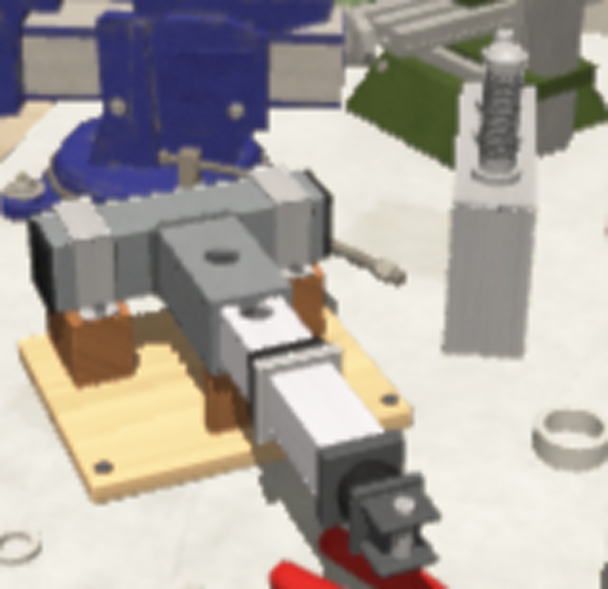

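Readings from the crops:
- **Rack:** the thick drift is the tool on the right of the top view. Its head is at about (253.8,165.3), and in the side view at (363.7,149.5).
- **Holes, top view:** the receiver hole is at about (326.6,239.4) and the drawbar hole at about (347.2,223.7).
- **Free tube, top view:** its middle is at about (385.1,196.4).

Run:
```python
from h import *
import pickle
d=pickle.load(open("c0.pkl","rb"));t,s=d["top"],d["side"]
T=lambda x,y,k=4,o=(255,155):((x+.5)/k+o[0]-.5,(y+.5)/k+o[1]-.5)
S=lambda x,y:T(x,y,3.8,(230,140))
for n,p,z in [("rh",(287,338),106),("dh",(369,275),100),("grip",(520.5,165.5),100),("c1",(325,243),106),("c2",(386,323),106),("e1",(452,180),100),("e2",(555,100),100),("e3",(590,150),100),("e4",(485,232),100)]: print(n,plane(t,*T(*p),z))
for n,p,z in [("rh",(221,257),106),("dh",(258,312),100)]: print("side",n,plane(s,*S(*p),z))
R=lambda x,y:T(x,y,6,(175,145))
print("head",plane(t,*R(473,122),189),"side",plane(s,*S(508,40),189),"collar side",plane(s,*S(497,178),110))
print("thin",plane(t,*R(170,175),159),"ring ctr",plane(t,*R(330,162),165))
print("rack corners",[plane(t,*R(*p),106)[:2] for p in [(90,148),(612,88),(632,232),(100,290)]])
```

```text
rh [ 467.2 -302.2  106. ]
dh [ 499.1 -343.2  100. ]
grip [ 555.  -419.8  100. ]
c1 [ 514.4 -320.9  106. ]
c2 [ 475.  -351.1  106. ]
e1 [ 547.4 -385.2  100. ]
e2 [ 588.8 -437.8  100. ]
e3 [ 563.2 -455.1  100. ]
e4 [ 521.2 -401.5  100. ]
side rh [ 468.5 -304.5  106. ]
side dh [ 500.6 -345.5  100. ]
head [ 597.6 -166.6  189. ] side [ 599.8 -153.3  189. ] collar side [ 602.1 -176.1  110. ]
thin [586.3 -67.4 159. ] ring ctr [ 589.6 -118.7  165. ]
rack corners [array([605.5, -25.6]), array([ 627.6, -200.6]), array([ 578.4, -208.3]), array([557.3, -31.2])]
```

Run:
```python
from h import *
import pickle
d=pickle.load(open("c0.pkl","rb"));t,s=d["top"],d["side"]
for n,a,b in [("knob",(345,75),(52,212)),("vise jaw near",(275,120),(205,250)),("visefar",(240,118),(165,335)),("presstop",(390,58),(45,130)),("bottle",(304,106),(28,292))]:
    o1,d1=ray(s,*a);o2,d2=ray(t,*b)
    k=np.linalg.lstsq(np.c_[d1,-d2],o2-o1,rcond=None)[0];p,q=o1+k[0]*d1,o2+k[1]*d2
    print(n,((p+q)/2).round(),np.linalg.norm(p-q).round())
```

```text
knob [502. 131. 285.] 5.0
vise jaw near [ 414. -107.  229.] 63.0
visefar [281. -31. 194.] 38.0
presstop [618. 118. 339.] 7.0
bottle [364. 241. 157.] 3.0
```

servo_tool([
  [0, 0, -0.2],
  [0, 0, -0.22],
  [0, 0, -0.22],
  [0, 0, -0.22],
  [0, 0, -0.22],
  [0, 0, -0.22],
  [0, 0, 0],
  [0, 0, 0],
], spin=[0.0864, 0.0864, 0.0864, 0.0864, 0, 0, 0, 0], hand=1)

```text
time: 1.1
tool_pos: [191.1, 488.8, 449.8]
tcp_rot: [-3.14, 0.001, 2.226]
contact_force: [-1.1, -0.7, -0.2]
grip_width: 92.0
finger_force: 0.0
```

servo_tool([
  [-0.22, -0.0484, 0],
  [-0.22, -0.0484, 0],
  [-0.22, -0.0484, 0],
  [-0.22, -0.0484, 0],
  [-0.22, -0.0484, 0],
  [-0.22, -0.0484, 0],
  [-0.22, -0.0484, 0],
  [-0.22, -0.0484, 0],
], spin=[0, 0, 0, 0, 0, 0, 0, 0])

```text
time: 2.1
tool_pos: [344.1, 161.1, 449.4]
tcp_rot: [-3.139, -0.001, 2.226]
contact_force: [1.0, -0.1, 0.6]
grip_width: 92.1
finger_force: 0.0
```

servo_tool([
  [-0.22, -0.0484, 0],
  [-0.22, -0.0484, 0],
  [-0.22, -0.0484, 0],
  [-0.22, -0.0484, 0],
  [-0.208, -0.0733, 0],
  [-0.208, -0.0733, 0],
  [-0.208, -0.0733, 0],
  [-0.208, -0.0733, 0],
], spin=[0, 0, 0, 0, 0, 0, 0, 0])

```text
time: 3.1
tool_pos: [475.6, -169.5, 449.2]
tcp_rot: [-3.14, -0.003, 2.226]
contact_force: [1.0, -0.3, -0.1]
grip_width: 91.9
finger_force: 0.0
```

servo_tool([
  [-0.208, -0.0733, 0.1],
  [-0.208, -0.0733, 0.1],
  [-0.208, -0.0733, 0.15],
  [-0.208, -0.0733, 0.15],
  [-0.208, -0.0733, 0.15],
  [-0.208, -0.0733, 0.15],
  [0, 0, 0.2],
  [0, 0, 0],
], spin=[0, 0, 0, 0, 0, 0, 0, 0])

```text
time: 4.1
tool_pos: [555.9, -418.2, 244.7]
tcp_rot: [-3.14, -0.012, 2.225]
contact_force: [0.1, 0.5, 0.2]
grip_width: 91.5
finger_force: 0.0
```

Run:
```python
from h import *
c=optics.capture("wrist");cv2.imwrite("pics/w1.png",c["frame"]);o=monitor.get_obs();print(o["tool_pos"],o["tcp_rot"])
u=np.array([.609,-.793]);dh=np.array([499.8,-344.3])
for n,p in [("rh",(467.8,-303.3,106)),("dh",(*dh,100)),("grip",(*(dh+94*u),100))]:print(n,proj(c,p))
```

```text
[ 557.11991933 -418.8049732   248.74266465] [-3.14091171 -0.0054257   2.22592104]
rh [324.3  50. ]
dh [324.8 102.8]
grip [324.8 184.5]
```

View pics/w1.png

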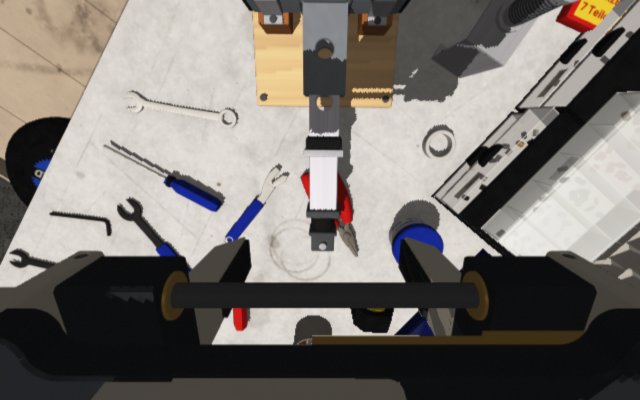

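The wrist view shows the bar running straight up the picture at u≈323, with the receiver hole at (324,48) and the drawbar hole at (324,102). Both match the predicted positions, so I'm descending and gripping.

servo_tool([
  [0, 0, 0.15],
  [0, 0, 0.17],
  [0, 0, 0.17],
  [0, 0, 0.17],
  [0, 0, 0.15],
  [0, 0, 0.11],
  [0, 0, 0],
  [0, 0, 0],
], spin=[0, 0, 0, 0, 0, 0, 0, 0])

```text
time: 5.15
tool_pos: [559.2, -420.4, 69.7]
tcp_rot: [3.141, 0.004, 2.226]
contact_force: [0.8, 0.2, 0.4]
grip_width: 92.1
finger_force: 0.0
```

servo_tool([
  [0, 0, 0],
  [0, 0, 0],
  [0, 0, 0],
  [0, 0, 0],
  [0, 0, 0],
  [0, 0, 0],
  [0, 0, 0],
  [0, 0, 0],
], spin=[0, 0, 0, 0, 0, 0, 0, 0], hand=-1)

```text
time: 6.15
tool_pos: [558.0, -419.7, 66.9]
tcp_rot: [3.141, -0.0, 2.226]
contact_force: [-0.3, 0.7, -0.1]
grip_width: 16.6
finger_force: 0.0
```

Run:
```python
from h import *
s=optics.capture("side");w=optics.capture("wrist");o=monitor.get_obs();print(o["tool_pos"],o["grip_width"],o["finger_force"])
a=cv2.resize(s["frame"][140:310,230:390],(560,595),interpolation=cv2.INTER_CUBIC)
cv2.imwrite("pics/g1.png",a)
```

```text
[ 558.00198399 -419.68661564   66.88556048] 8.766164583997465 0.0
```

View pics/g1.png

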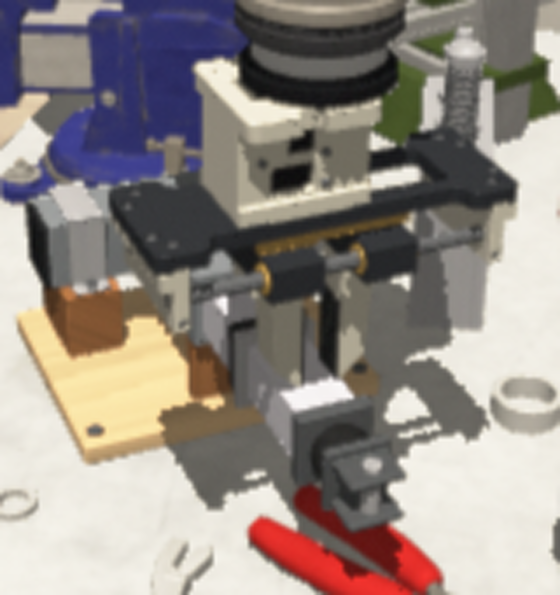

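The fingers straddle the bar, at about (285,380) and (350,340) in the crop, yet the width reads under 34 mm. I'll wait one call and read it again.

servo_tool([
  [0, 0, 0],
  [0, 0, 0],
  [0, 0, 0],
  [0, 0, 0],
  [0, 0, 0],
  [0, 0, 0],
  [0, 0, 0],
  [0, 0, 0],
], spin=[0, 0, 0, 0, 0, 0, 0, 0])

```text
time: 7.25
tool_pos: [558.0, -419.7, 66.9]
tcp_rot: [3.142, -0.0, 2.226]
contact_force: [0.0, -0.9, 0.1]
grip_width: 0.7
finger_force: 0.0
```

Run:
```python
from h import *
w=optics.capture("wrist");s=optics.capture("side");o=monitor.get_obs();print(o["tool_pos"],o["grip_width"],o["finger_force"],o["contact_force"])
a=np.zeros((560,800,3),np.uint8);a[:250,:400]=cv2.resize(w["frame"],(400,250))
a[:,400:]=cv2.resize(s["frame"][190:274,290:350],(400,560),interpolation=cv2.INTER_CUBIC)
u=np.array([.609,-.793]);n=np.array([.793,.609]);g=o["tool_pos"][:2]
for k in(-17,17):
  for z in(100,66): print(k,z,(proj(s,[*(g+k*n),z])-[290,190])*400/60+[400,0])
cv2.imwrite("pics/g2.png",a)
```

```text
[ 558.00632422 -419.68894375   66.90278783] 0.769904969625734 0.0 [-0.13594024 -0.01213218  0.07619954]
-17 100 [524.66666667 390.        ]
-17 66 [523.33333333 492.        ]
17 100 [638.         362.66666667]
17 66 [634.66666667 463.33333333]
```

View pics/g2.png

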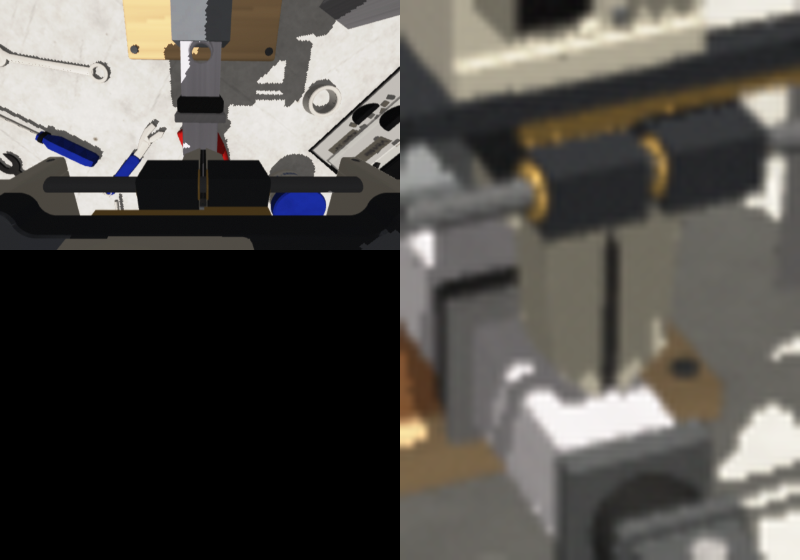

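The fingers shut fully just above the bar: their chamfered tips are at about (607,388) in the crop, near the bar's top face. Next I'll check the true tip height.

Run:
```python
from h import *
s=optics.capture("side");t=optics.capture("top");o=monitor.get_obs()
p=o["tool_pos"];print(p,o["joint_positions"].round(3))
q,d=ray(s,290+207*.15,190+388*.15)
k=(p-q)[:2]@d[:2]/(d[:2]@d[:2]);print("side tip ray at closest xy",(q+k*d).round(1))
w=optics.capture("wrist");R=np.array(w["world_to_cam"]);c=-R[:3,:3].T@R[:3,3];print("wristcam",c.round(1),R[2,:3].round(3))
for z in (67,100,105,110):print(z,proj(s,[*p[:2],z]),proj(w,[*p[:2],z]))
cv2.imwrite("pics/w2.png",w["frame"]);cv2.imwrite("pics/w2c.png",cv2.resize(w["frame"][200:400,220:430],None,fx=3.5,fy=3,interpolation=cv2.INTER_CUBIC))
```

```text
[ 557.98845467 -419.6827816    66.88598497] [-0.755  0.764  1.138  0.     1.239 -1.41 ]
side tip ray at closest xy [ 564.8 -418.3   96.4]
wristcam [ 508.4 -353.9  260.3] [ 0.186 -0.243 -0.952]
67 [316.9 261.2] [323.8 229.2]
100 [317.3 246.5] [323.6 250. ]
105 [317.4 244.2] [323.6 253.9]
110 [317.4 241.9] [323.5 257.9]
```

View pics/w2c.png

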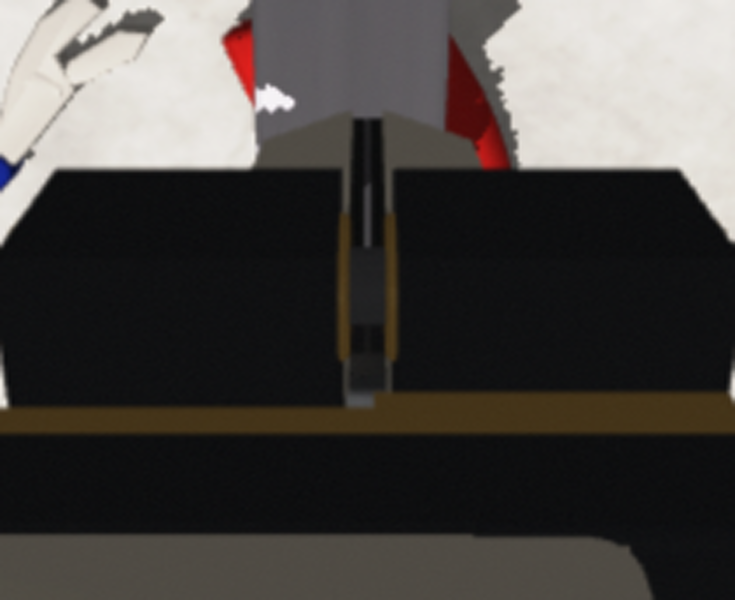

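The wrist crop shows shut, chamfered fingers with tips at about (325,239) full-frame, ending on top of the bar. So the tool seems to sit higher than its readout, and I'll compare the readout with the cameras.

Run:
```python
from h import *
import pickle
d=pickle.load(open("c0.pkl","rb"));s=d["side"]
p=np.array([191,488.7,190.5]);y=np.array([np.sin(2.769),-np.cos(2.769),0])
for dz in(0,35):print("start tips",dz,[proj(s,p+k*y+[0,0,dz]) for k in(-55,0,55)])
g=s["frame"][35:80,235:310].astype(int).sum(2)
for r in range(14,40,1): print(r+35,''.join('#' if x<330 else '+' if x<480 else '.' for x in g[r]))
w=optics.capture("wrist");q=np.array([558,-419.7]);u=np.array([.609,-.793]);n=np.array([.793,.609])
for z in(67,90,100,105,110):print(z,proj(w,[*(q-9.5*u),z]),proj(w,[*(q-9.5*u+14*n),z]))
```

```text
start tips 0 [array([265.8,  76.6]), array([275.6,  74. ]), array([284.9,  71.4])]
start tips 35 [array([265.4,  66.5]), array([275.3,  64.1]), array([284.8,  61.7])]
49 ..........................+++++++#++..........+#######+....................
50 ..........................++######+...........+#######+....................
51 ..........................++######++..........+#######+....................
52 ..........................++######+...........+#######+....................
53 ..........................++######+...........+#####+##+...................
54 ..........................+#######++..........+#####++#+...................
55 ..........................+#######++...........+####++++...................
56 ..........................+#######+............+####++++...................
57 ..........................+#######+............+######++...................
58 ...........................++#####+............+######++...................
59 ...........................++#####+............+#####++....................
60 ...........................++#####++...........+#####++......
[... 578 characters left out ...]
......................................+++....+......................
69 ..............................................+.....+......................
70 .....................................................+.....................
71 ....................................................+......................
72 .....................................................+.....................
73 ...............................................+...........................
74 ................................................+..........................
67 [323.7 217. ] [343.1 217. ]
90 [323.6 229.6] [345.3 229.6]
100 [323.6 236.1] [346.4 236.1]
105 [323.5 239.6] [347.1 239.6]
110 [323.5 243.3] [347.7 243.3]
```

In both the start frame and the present one, the real fingertips are about 35 mm higher than the readout, while x and y agree. I'll correct for that by opening and going 36 mm lower. The opening call also carries the downward move, but only once the fingers are clear.

servo_tool([
  [0, 0, 0],
  [0, 0, 0],
  [0, 0, 0],
  [0, 0, 0],
  [0, 0, 0],
  [0, 0, 0],
  [0, 0, 0],
  [0, 0, 0],
], spin=[0, 0, 0, 0, 0, 0, 0, 0], hand=1)

```text
time: 8.55
tool_pos: [558.0, -419.7, 66.9]
tcp_rot: [3.141, -0.0, 2.226]
contact_force: [-0.4, 0.3, -0.4]
grip_width: 75.6
finger_force: 0.0
```

servo_tool([
  [0, 0, 0],
  [0, 0, 0],
  [0, 0, 0.03],
  [0, 0, 0.04],
  [0, 0, 0.04],
  [0, 0, 0.04],
  [0, 0, 0.03],
  [0, 0, 0],
], spin=[0, 0, 0, 0, 0, 0, 0, 0])

```text
time: 9.55
tool_pos: [557.7, -419.4, 30.1]
tcp_rot: [-3.142, -0.001, 2.226]
contact_force: [0.1, -1.2, -0.2]
grip_width: 91.8
finger_force: 0.0
```

servo_tool([
  [0, 0, 0],
  [0, 0, 0],
  [0, 0, 0],
  [0, 0, 0],
  [0, 0, 0],
  [0, 0, 0],
  [0, 0, 0],
  [0, 0, 0],
], spin=[0, 0, 0, 0, 0, 0, 0, 0], hand=-1)

```text
time: 10.55
tool_pos: [555.7, -421.5, 30.8]
tcp_rot: [-3.138, -0.001, 2.224]
contact_force: [-7.8, -4.3, 1.4]
grip_width: 33.8
finger_force: 30.0
```

servo_tool([
  [0, -0.015, 0],
  [0.03, 0, 0],
  [0.04, 0, 0],
  [0.04, 0, 0],
  [0.04, 0, 0],
  [0.04, 0, 0],
  [0.03, 0, 0],
  [0.02, 0, 0],
], spin=[0, 0, 0, 0, 0, 0, 0, 0])

```text
time: 11.55
tool_pos: [526.6, -383.0, 30.9]
tcp_rot: [3.141, 0.0, 2.226]
contact_force: [4.4, -0.9, -2.4]
grip_width: 33.8
finger_force: 30.1
```

servo_tool([
  [0, 0, 0],
  [0, 0, 0],
  [0, 0, 0],
  [0, 0, 0],
  [0, 0, 0],
  [0, 0, 0],
  [0, 0, 0],
  [0, 0, 0],
], spin=[0, 0, 0, 0, 0, 0, 0, 0])

```text
time: 12.55
tool_pos: [526.8, -383.4, 30.9]
tcp_rot: [3.141, 0.0, 2.226]
contact_force: [4.3, 2.2, -1.4]
grip_width: 34.0
finger_force: 30.1
```

servo_tool([
  [0.02, 0, 0],
  [0, 0, 0],
  [0, 0, 0],
  [0, 0, 0],
  [0, 0, 0],
  [0, 0, 0],
  [0, 0, 0],
  [0, 0, 0],
], spin=[0, 0, 0, 0, 0, 0, 0, 0])

```text
time: 13.55
tool_pos: [524.9, -380.8, 31.0]
tcp_rot: [3.141, 0.002, 2.226]
contact_force: [6.2, -0.3, -2.4]
grip_width: 33.7
finger_force: 30.1
```

Run:
```python
from h import *
print(monitor.get_obs()["contact_force"])
w=optics.capture("wrist");u=np.array([.609,-.793]);rh=np.array([467.8,-303.3])
f=w["frame"]
print("mouth, hole",proj(w,[*(rh+45*u),106]),proj(w,[*rh,106]))
cv2.imwrite("pics/w3.png",cv2.resize(f[:220,200:450],(750,600) if 0 else (682,600),interpolation=cv2.INTER_CUBIC))
```

```text
[ 6.23658444 -0.25412615 -2.41826013]
mouth, hole [327.7 187.8] [328.1  72.9]
```

View pics/w3.png

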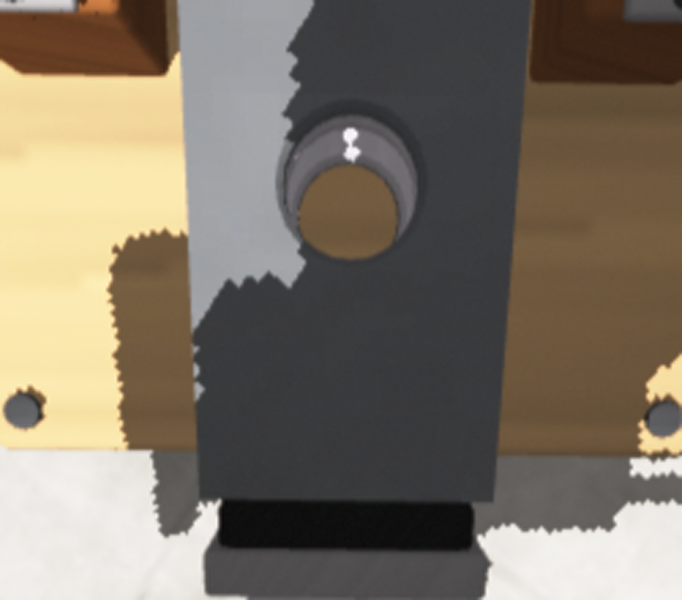

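The wrist view shows the black rubber against the mouth at crop row 500, and the receiver hole centred at full-frame (328.7,66). The roughly 4 N reaction means the spring is engaged. Next I release and lift.

servo_tool([
  [0, 0, 0],
  [0, 0, 0],
  [0, 0, 0],
  [0, 0, 0],
  [0, 0, 0],
  [0, 0, 0],
  [0, 0, -0.1],
  [0, 0, -0.2],
], spin=[0, 0, 0, 0, 0, 0, 0, 0], hand=1)

```text
time: 14.6
tool_pos: [522.9, -379.4, 89.7]
tcp_rot: [-3.141, -0.004, 2.226]
contact_force: [0.8, -1.2, -0.2]
grip_width: 91.7
finger_force: 0.0
```

servo_tool([
  [0, 0, -0.2],
  [0, 0, -0.2],
  [0, 0, -0.2],
  [0, 0, 0],
  [0, 0, 0],
  [0, 0, 0],
  [0, 0, 0],
  [0, 0, 0],
], spin=[0, 0, 0, 0.085, 0.085, 0.085, 0.085, 0])

```text
time: 15.6
tool_pos: [523.9, -380.2, 210.8]
tcp_rot: [-3.142, -0.0, 1.693]
contact_force: [0.2, -0.7, -0.6]
grip_width: 91.8
finger_force: 0.0
```

servo_tool([
  [0.17, 0.083, 0],
  [0.17, 0.083, 0],
  [0.17, 0.083, 0],
  [0.17, 0.083, 0],
  [0.17, 0.083, 0],
  [0.17, 0.083, 0],
  [0, 0, 0],
  [0, 0, 0],
], spin=[0, 0, 0, 0, 0, 0, 0, 0])

```text
time: 16.6
tool_pos: [598.1, -166.1, 210.9]
tcp_rot: [-3.141, 0.0, 1.694]
contact_force: [0.4, 0.4, 0.4]
grip_width: 91.7
finger_force: 0.0
```

Run:
```python
from h import *
w=optics.capture("wrist");t=optics.capture("top");o=monitor.get_obs();print(o["tool_pos"],o["tcp_rot"])
p=proj(w,[598,-166.4,189]);print("pred head",p,"pred tcp",proj(w,o["tool_pos"]+[0,0,35]))
f=cv2.medianBlur(cv2.cvtColor(w["frame"],cv2.COLOR_BGR2GRAY),3)
c=cv2.HoughCircles(f,cv2.HOUGH_GRADIENT,1.5,20,param1=80,param2=25,minRadius=14,maxRadius=45)
if c is not None:
    for x,y,r in c[0]:
        if np.hypot(x-p[0],y-p[1])<80: print((x,y,r),plane(w,x,y,189))
# rack-hole geometry from rh in top now: drawbar hole state
g=cv2.resize(w["frame"],(640,400));cv2.imwrite("pics/w4.png",g)
x0,y0=int(p[0])-60,int(p[1])-45
s=f[y0:y0+90:3,x0:x0+120:2]
for r in s: print(''.join(" .:-=+*#%@"[int(v)*10//256] for v in r))
```

```text
[ 597.85585205 -166.75247248  210.88153804] [-3.14145167e+00  1.75851605e-04  1.69169349e+00]
pred head [323.3 219.2] pred tcp [322.6 253. ]
(np.float32(293.25), np.float32(168.75), np.float32(40.85)) [ 570.3 -128.4  189. ]
(np.float32(263.25), np.float32(246.75), np.float32(35.9)) [ 551.3 -196.9  189. ]
(np.float32(378.75), np.float32(168.75), np.float32(44.15)) [ 634.9 -120.4  189. ]
(np.float32(323.25), np.float32(219.75), np.float32(37.55)) [ 598.  -166.9  189. ]
(np.float32(275.25), np.float32(179.25), np.float32(37.55)) [ 557.3 -138.2  189. ]
(np.float32(387.75), np.float32(221.25), np.float32(35.9)) [ 649.9 -161.8  189. ]
(np.float32(306.75), np.float32(198.75), np.float32(35.75)) [ 583.  -150.9  189. ]
(np.float32(359.25), np.float32(242.25), np.float32(40.85)) [ 630. -183.  189.]
(np.float32(365.25), np.float32(266.25), np.float32(24.35)) [ 638.6 -204.6  189. ]
(np.float32(339.75), np.float32(159.75), np.float32(27.2)) [ 604.5 -117.2  189. ]
(np.float32(290.25), np.float32(245.25), np.float32(30.8)) [ 573.5 -192.8  189. ]
@@@@@@@@@@@@@@@@@@@@@@@@@%=---------@@@@@@@@@@@@@@@@@
[... 1076 characters left out ...]
%%%@@@@@@@@@@@@@@@@@@@@@@@@@@
@@@@@@@@@@%#--+@@@@@@@@@@@@@@@@@@@@@@@@@@@@@@@@@@@@@@@@@@@@@
@@@@@@@@@@@@#--=@@@@@@@@@@@@@@@@@@@@@@@@@@@@@@#####@@@@@@@@@
@@@@@@@@@@@@%#--+@@@@@@@@@@@@@@@@@@@@@@@@@@#========*@@@@@@@
@@@@@@@@@@@@@@#--=@@@@@@@@@@@@@@@@@@@@@@@@==--------==@@@@@@
@@@@@@@@@@@@%%%#--%@@@@@@@@@@@@@@@@@@@@@@+----==++=---+@@@@@
@@@@@@@@@@%%*-+%#-%@@@@@@@@@@@@@@@@@@@@@@---#@@@@@@@%++@@@@@
@@@@@@@@%%%%+==#%%%@@@@@@@@@@@@@@@@@@@@@@-*@@@@@@@@@@@%@@@@@
%@@@@@%%%%%%@%%%%@@@@@@@@@@@@@@@@@@@@@@@@+@@@@@@@@@@+%@@@@@@
*@@@%%%%%@@@@@@@@@@@@@@@@@@@@@@@@@@@@@@@@@@==*##@#*=-=@@@@@@
=%%%%%@@@@@@@@@@@@@@@@@@@@@@@@@@@@@@@@@@@@@------=---=@@@@@@
=%%@@@@@@@@@@@@@@@@@@@@@@@@@@@@@@@@@@@@@@@@#---------@@@@@@@
```

servo_tool([
  [0, 0, 0.08],
  [0, 0, 0.1],
  [0, 0, 0.1],
  [0, 0, 0.1],
  [0, 0, 0.1],
  [0, 0, 0.065],
  [0, 0, 0],
  [0, 0, 0],
], spin=[0, 0, 0, 0, 0, 0, 0, 0])

```text
time: 17.7
tool_pos: [598.5, -166.0, 102.5]
tcp_rot: [3.141, 0.0, 1.692]
contact_force: [0.6, 0.3, 0.9]
grip_width: 92.1
finger_force: 0.0
```

servo_tool([
  [0, 0, 0],
  [0, 0, 0],
  [0, 0, 0],
  [0, 0, 0],
  [0, 0, 0],
  [0, 0, 0],
  [0, 0, 0],
  [0, 0, 0],
], spin=[0, 0, 0, 0, 0, 0, 0, 0], hand=-1)

```text
time: 18.7
tool_pos: [598.0, -165.8, 101.9]
tcp_rot: [-3.141, -0.0, 1.692]
contact_force: [-1.4, 0.3, 1.0]
grip_width: 23.7
finger_force: 30.0
```

servo_tool([
  [0, 0, 0],
  [0, 0, 0],
  [0, 0, 0],
  [0, 0, 0],
  [0, 0, 0],
  [0, 0, 0],
  [0, 0, 0],
  [0, 0, 0],
], spin=[0, 0, 0, 0, 0, 0, 0, 0])

```text
time: 19.7
tool_pos: [598.2, -165.7, 101.9]
tcp_rot: [3.142, -0.0, 1.692]
contact_force: [-1.4, -1.0, 0.1]
grip_width: 24.1
finger_force: 30.0
```

servo_tool([
  [0, 0, -0.03],
  [0, 0, -0.07],
  [0, 0, -0.1],
  [0, 0, -0.1],
  [0, 0, -0.1],
  [0, 0, -0.1],
  [0, 0, -0.05],
  [0, 0, 0],
], spin=[0, 0, 0, 0, 0, 0, 0, 0])

```text
time: 20.7
tool_pos: [598.5, -165.8, 212.8]
tcp_rot: [3.14, 0.001, 1.692]
contact_force: [0.0, 0.1, -3.6]
grip_width: 24.0
finger_force: 30.0
```

Run:
```python
from h import *
import pickle
o=monitor.get_obs();p=o["tool_pos"];print(p,o["grip_width"],o["contact_force"])
s=optics.capture("side");t=optics.capture("top");pickle.dump((s,t),open("c1.pkl","wb"))
for z in(240,216,130):print(z,proj(s,[598,-166.2,z]))
a=proj(s,[598,-166.2,130]);g=cv2.cvtColor(s["frame"],cv2.COLOR_BGR2GRAY);x0,y0=int(a[0])-28,int(a[1])-62
print(x0,y0)
for i,r in enumerate(g[y0:y0+80:1,x0:x0+56]): print(y0+i,''.join(" .:-=+*#%@"[int(v)*10//256] for v in r))
```

```text
[ 598.49216864 -165.84910846  212.78599169] 23.969279403537364 [ 0.0239053   0.0771951  -3.55234023]
240 [363.4 130. ]
216 [362.6 140.6]
130 [359.9 176.5]
331 114
114 *********************=======:..::-----::..-============+
115 ********************+======-:..:-===-=-:::-============+
116 ********************+-======--::-------:-:-======-=====+
117 ********************+-======-+---=====-:::-======-=====*
118 *********************-======-+-----------:=============*
119 *********************=======-+---=====---:=============*
120 *********************+*+++**-:-----------:==+++========*
121 ****************************-.:----==--::-+****++=====+*
122 ****************************:.:-------::.-******+=====+*
123 ****************************:::-------::.=******===-==+*
124 ****************************::--=------::=*****===---=+*
125 ***************+++******+**+::-----==--::=****=====-==+*
126 *************+=---=+*****+*+::--====---::+**+======-==+*
127 *************=------=++***++-::-------:::++=======-===**
128 *************-:::::----=++**+---===-=--:-==-==========**
129 *************-::::
[... 3242 characters left out ...]
+---=#%####%#+=--=+#%@@@@@@@@
183 @@@@@@@%*=--------=#%%%%%%##+--+#%####%#+=-=*%%@@@@@@@@@
184 @@@%@@@@%*==------=#%#######*++#######%#+==+%%@@@@@@@@@@
185 @@@%%@@@@%*+=----=+#%####*++=+++*#####%#+==*%@@@@@@@@@@@
186 %%%%%%@@@@%%=----=*######+=---===*######+=+#%@@@@@@@@@@@
187 =====*%@@@@%=---==*######*+=====+*####%#+==*%@@@@@@@@@@@
188 -----+%%%%%+=---==*#########****######%#+==+%@@@@@@@@@@@
189 -----=======----==*#####################+==+%@@@@@@@@@@%
190 ----------------==*#####################+==+%@%@@@@@@@%*
191 -----------------=######################+=-=##*%%%%%%%+=
192 -----------------=######################+=--=====++====-
193 -----------------=******################+=--=**+=++==---
```

servo_tool([
  [-0.0993, -0.1222, 0],
  [-0.0993, -0.1222, 0],
  [-0.0993, -0.1222, 0],
  [-0.0993, -0.1222, 0],
  [-0.0993, -0.1222, 0],
  [-0.0993, -0.1222, 0],
  [0, 0, 0],
  [0, 0, 0],
], spin=[0, 0, 0, 0, 0, 0, 0, 0])

```text
time: 21.8
tool_pos: [467.0, -301.2, 211.3]
tcp_rot: [-3.141, -0.001, 1.692]
contact_force: [-0.3, 0.5, -3.7]
grip_width: 24.1
finger_force: 30.0
```

Run:
```python
from h import *
o=monitor.get_obs();p=o["tool_pos"];print(p,o["tcp_rot"],o["contact_force"])
s=optics.capture("side")
u=np.array([.609,-.793]);rh=np.array([467.2,-302.2])
print("hole",proj(s,[*rh,106]),"tip pred",proj(s,[*rh,131]),proj(s,[*rh,217]))
a=proj(s,[*rh,106]);g=cv2.cvtColor(s["frame"],cv2.COLOR_BGR2GRAY);x0,y0=int(a[0])-24,int(a[1])-52
print(x0,y0)
for i,r in enumerate(g[y0:y0+72:1,x0:x0+50]): print(y0+i,''.join(" .:-=+*#%@"[min(9,int(v)*14//256)] for v in r))
```

```text
[ 466.95939829 -301.23733949  211.29717572] [-3.14120722e+00 -1.47223367e-03  1.69151638e+00] [-0.27592513  0.47657652 -3.69752092]
hole [287.5 206.7] tip pred [287.4 196. ] [286.9 157.2]
263 154
154 --------:::::::::=##**#####**++#%=:--=*#%%%%%%%%%%
155 ---:--:::::::::::+@@########**#@*----=*%%%%%%%%%%%
156 ---::-:-:::::::::=%@@%%%%%##%%@@#-::-=#%%%%%%%%%%%
157 ---:-----::::::::-*%@@@@@@@@@@%*+-:::=*%%%%%%%%%%%
158 ---:----:::::::::-+*##%%%%%%##*+=-:::=##%####%%%%%
159 --:::----::::::::--**########*+=-:::-=##%###%%%#%%
160 ---::----::::::::::-=*###****+--::::-=#%%%%%%%%%%%
161 --:::---::::::::::::-==++++===-:::::-=#%%%%%%%%%%%
162 --::-----:::::::::::-=========-:::::-=#%%%%%%%%%%%
163 ---:-----:::::::::::-=========-:::::-=#%%%%%%%%%%%
164 ---------:::::::::::-==++=====-::::--=#%%%%%%%%%%%
165 ---:-:---:::::::::::-=+**++===-::::--=############
166 ---::----:::::::::::-=*###*++=-:::::--+++*********
167 ---:-----:::::::::::-+*###*++==-:::------=========
168 ---:::---::-::::::::-+*###***+*--::--=######%%%%%%
169 ----:-----:::::::::--+*###**++*--::--*@@@@@@@@@@@@
170 ---::-----::::::::::
[... 2355 characters left out ...]
=======+%%%%%%%%%%%%%%%%%%%%%%%%%**+*+++
214 +++++++==========+*%%%%%%%%%%%%%%%%%%%%%%%%*+====+
215 +++++++=-=========+*%%%%%%%%%%%%%%%%%%%%%%#*+=====
216 +++++++=-==========+#%%%%%%%%%%%%%%%%##****+++====
217 +++++++=-==========+*%%%%%%%%%%%##*****+++++++++==
218 ++*#%%%+++==========+*%%%%###****++++*#==---=+++++
219 ++#@@@@@%@*==========+*#*****++*+==+=------+*##*++
220 #%@@@@@@@@#+==========++++*+*==*--:---=***#%@@@@*+
221 @@@@@@@@@#+===========+++=*--:---=+#*#%@@@@@@@@@#+
222 %@@%@#***++===========++=---==+*#%@@@@@@@@@@@%##*+
223 ++*+++++++++==========++--*#%%@@@@@@@@@@%##%%###++
224 +=++++++++++==========++-+@@@@@@@@@%##%%%%%@@@##++
225 +=+++++++++++=========++-=%@@@@%#%%%%%@@@@@@@@@#++
```

In the side view the tip (288,196) sits right above the hole (288,208), so I'm going down.

servo_tool([
  [0, 0, 0.03],
  [0, 0, 0.04],
  [0, 0, 0.04],
  [0, 0, 0.04],
  [0, 0, 0.04],
  [0, 0, 0.02],
  [0, 0, 0],
  [0, 0, 0],
], spin=[0, 0, 0, 0, 0, 0, 0, 0])

```text
time: 22.85
tool_pos: [470.5, -305.9, 177.6]
tcp_rot: [3.131, 0.014, 1.692]
contact_force: [-2.1, -2.4, 34.2]
grip_width: 23.3
finger_force: 29.9
```

servo_tool([
  [0, 0, 0.02],
  [0, 0, 0.02],
  [0, 0, 0.02],
  [0, 0, 0.02],
  [0, 0, 0.02],
  [0, 0, 0.02],
  [0, 0, 0.02],
  [0, 0, 0],
], spin=[0, 0, 0, 0, 0, 0, 0, 0])

```text
time: 23.85
tool_pos: [470.9, -306.6, 153.2]
tcp_rot: [3.129, 0.017, 1.692]
contact_force: [-8.5, 3.0, 57.5]
grip_width: 21.7
finger_force: 43.5
```

Run:
```python
from h import *
o=monitor.get_obs();print(o["tool_pos"],o["contact_force"],o["moment"],o["grip_width"],o["finger_force"])
s=optics.capture("side");g=cv2.cvtColor(s["frame"],cv2.COLOR_BGR2GRAY);x0,y0=258,135
for z in (106,):print(proj(s,[467.2,-302.2,z]))
for i,r in enumerate(g[y0:y0+85:1,x0:x0+65]): print(y0+i,''.join(" .:-=+*#%@"[min(9,int(v)*14//256)] for v in r))
```

```text
[ 470.89061388 -306.62394222  153.16025638] [-8.53133352  2.97875418 57.52292442] [0.37681587 2.27274987 0.01203448] 21.655050562972715 43.518029417864454
[287.5 206.7]
135 **#*+-::::::::::::::-+=-=+++++++===--------------=*--#@@@@@%+====
136 *##*+=::::::::::::::=+***%*******+=::::::::::::--+%=+@@@@@@%+=--=
137 +++++-:::::::::::::-+*##*########*=::::::::::::::+@*****@@@#+====
138 +-----:::::::::::::-=+++++++++*+++-::::::::::::::+@%########*****
139 %+=---::::::::::::::=--------------::::::::::::::=##*+++******###
140 @##**-::::::::::::::---==----------::::::::::::::-+=----====++++*
141 @@@@@-:::::::::::::::-++=-========-::::::::::::::-+--:::---=**+++
142 %%%%%-:::::::::::::::-++=-========-:::::::::::::::===-::--=*@@%%%
143 =====-::::::::::::::-=++=--=======-:::::::::::::::-=-::---=%@@%%@
144 --------------===---=+++==--====---:::::::::::::::==-:----+@@@##%
145 ------======-=++++++++++=--=++++=----=---------:::==---==+#@@@###
146 ------=====---++++++++++=-==++**+==-=+++++++++=----==+*#%%@@@@###
147 ------=-------++++++++++===++++++++==+++++++++=--++##%@@@@@@@@###
148 ------=-------+++
[... 4318 characters left out ...]

210 ##+++++++++==-======*%%%%%%%@@%%%%%%%%%%%%%%#+==-::-==--=+*@@@@@@
211 ##+++++++++=-=======+*%%%%%%%%%%%%%%%%%%%%%%%#+=---====--+#@@@@@@
212 ##+++++++++=--=======+*%%%%%%%%%%%%%%%%%%%%%%%#+======---=#@@@@@@
213 ##++++++++++==========+#%%%%%%%%%%%%%%%%%%%%%%%*=--------=#@@@@@@
214 ##++++++++++--========+*%%%%%%%%%%%%%%%%%%%%%%%#+--------=+%@@@@@
215 ##++++++++++=-=========+*%%%%%%%%%%%%%%%%%%%%%%#*--------=++*****
216 ##++++++++++=-==========+#%%%%%%%%%%%%%%%%##****+-------==+++++++
217 ##++++++++++=-===========*%%%%%%%%%%%###***#*#**+=------==+*%%%%%
218 ##*+++++==++=============+*#%%%###******%@@@@@@*+=------==+#@@@@@
219 %%#*+++++++++++===========+*#******#%@@@@@@@@@@*+==-----==+*%@@@@
```

The tool met a hard axial stop about 10 mm into the hole, so the tip is probably on the drawbar's rim, and the drift slid up in the grip. I'll back off to relieve the load and re-measure.

servo_tool([
  [0, 0, -0.04],
  [0, 0, -0.04],
  [0, 0, -0.04],
  [0, 0, -0.03],
  [0, 0, 0],
  [0, 0, 0],
  [0, 0, 0],
  [0, 0, 0],
], spin=[0, 0, 0, 0, 0, 0, 0, 0])

```text
time: 24.9
tool_pos: [466.9, -301.7, 171.7]
tcp_rot: [-3.141, -0.0, 1.692]
contact_force: [-0.1, 0.1, -3.1]
grip_width: 21.2
finger_force: 36.6
```

Run:
```python
from h import *
o=monitor.get_obs();print(o["tool_pos"],o["tcp_rot"],o["contact_force"],o["moment"],o["grip_width"],o["finger_force"])
s=optics.capture("side");g=cv2.cvtColor(s["frame"],cv2.COLOR_BGR2GRAY);x0,y0=268,150
for i,r in enumerate(g[y0:y0+85:1,x0:x0+55]): print(y0+i,''.join(" .:-=+*#%@"[min(9,int(v)*14//256)] for v in r))
```

```text
[ 466.91334373 -301.65480562  171.65153436] [-3.14135481e+00 -4.33249260e-04  1.69186145e+00] [-0.14835609  0.05388725 -3.14126806] [-0.09202202  0.07972684  0.01050657] 21.17489728113059 36.57132031250512
150 :----+*+++++=:.---=**=--:-+++++++++===--------------+##
151 :----+++++++=:.--==++==---++++++++++*+++++++++++===++##
152 -----+*+++++=:.-=++**===--+++++++++#######%%%%%%######*
153 ----=**+++++=::=+++++===--+*+++++*+#%#%#%%%%%%%%%%%#*#*
154 ----=#*++*++=::==+++===+=-+*+*++**+#%%%%%%%%%%%%%%%#***
155 -:---*******+::=++++===++-+++***++*%%%%%%%%%%%%%%%%#+**
156 -:--=#%###*%#-:==+++=++==-+**###**#%%%%%%%%%%%%%%%%#+**
157 -----*@@@@#@#-:=++++++==+=*##@@@#*#%%%%%%%%%%%%%%%%#*%%
158 -----=#@@@@@#-:=+++++++===@@#@@@@###%%#%%%%%%%%%%%%#%@@
159 ----:-=#@@@@#--********+++@@@@@@%%#####%###%%%#%%%%#%@@
160 ---:::-=#@@@#--*##**###*++@@@@@%+#%%%%%%%%%%%%%%%%%#%@@
161 ----:::-=#@@#--*#######**+@@@@%==#%%%%%%%%%%%%%%%%%#%@@
162 ----::::-=#%#-+%%##%%###*+%@@%=-=#%%%%%%%%%%%%%%%%%%@@@
163 ----:::::-=**=#@@%%%%%%%#=#@%=--=#%%%%%%%%%%%%%%%%%@@@@
164 ----:::::::--=#%@@@@@@@@%+#*=-:-=#%%%%%%%%%%%%%%%%
[... 3505 characters left out ...]
==+++++=---==+**%%@@@@@@@@@@%*+*@@@@%%%%
224 +++++++==========+++=-=***%%@@@@@@@@@@%##%##*++#@@@@@@@
225 ++++++++=========++++=%@@@@@@@@@@@%#%%%%%%##*++#@@@@%#%
226 +++++++==========+++++@@@@@@@%#%%%%%@@@@@@%#*++#@@@@@%%
227 ++++=+++++=======++++=*@%##%%%%@@@@@@@@@@@@%*+*%@@@@@@@
228 +++++++++++======++++-*###%@@@@@@@@@@@@@@@@@%%@@@@@@@@@
229 +++++++++++======++++-*##%@@@@@@@@@@@@@@@@@@@@@@@@@@@@@
230 #%%%%%#++++======++++-*##%@@@@@@@@@@@@@@@@@@@@@@@@@@@@@
231 @@@@@@@*++++=====++++-*###%@@@@@@@@@@@@@@@@@@@@@@@@@@@@
232 @@@@@@@%#++++====++++-*####@@@@@@@@@@@@@@@@@@@@@@@@@@@@
233 @@@@@@@@@*++++===++++=*####%@@@@@@@@@@@@@@@@@@@@@@@@@@@
234 @@@@@@@@@*++++===++++-*#####%@@@@@@@@@@@@@@@@@@@@@@@@@@
```

Run:
```python
from h import *
w=optics.capture("wrist");g=cv2.cvtColor(w["frame"],cv2.COLOR_BGR2GRAY)
rh=[467.2,-302.2]
a=proj(w,[*rh,106]);print("hole",a,"tip112",proj(w,[*rh,112]),"per mm x,y",proj(w,[rh[0]+10,rh[1],106])-a,proj(w,[rh[0],rh[1]+10,106])-a)
x0,y0=int(a[0])-60,int(a[1])-50
print(x0,y0)
for i,r in enumerate(g[y0:y0+110:2,x0:x0+120:1]): print(y0+2*i,''.join(" .:-=+*#%@"[min(9,int(v)*14//256)] for v in r))
```

```text
hole [323.8 202.9] tip112 [323.8 204.8] per mm x,y [10.4  1.2] [  1.3 -10.1]
263 152
152 #############%###=-::::::::::::::::::::::::::::::..........::::--====================+%@@@@@@@@@@@@@@@@@@@@@@@@@@@@@@@@@
154 ###################-:::::::::::::::::::::::::............:::::::-=====================+%%@@@@@@@@@@@@@@@@@@@@@@@@@@@@@@@
156 ###################-::::-***------::::::::............::::::::::::======================*@@@@@@@@@@@@@@@@@@@@@@@@@@@@@@@
158 #%#######%####%####******#%%###%%#=:::............:::::::::::::::::====================+#%@@@@@@@@@@@@@@@@@@@@@@@@@@@@@@
160 %#########%%%%%%%%%%%#%%%%%%%%%%#*=-:..........:::::::::::::::::::::-====================+%@@@@@@@@@@@@@@@@@@@@@@@@@@@@@
162 ######%###%%%%%%%%%%%%%#%%%%##+-:---==:..::::::::::::::::::::::::::::-====================+#@@@@@@@@@@@@@@@@@@@@@@@@@@@@
164 ##%%########%%%%%%%%%%%%##*=----=======+*###-::-*****-::::::::::::::::-====================+%@@@@@@@@@@@@@@@@@@@@@@@@@@@
166 %%%%%######%%%%%%%%%%%#+=----======++#%%%%%%#**#%%%%#-:::::::::::::::::-=====================*@@@@@@@@@@@@@@@@@@@@@@@@@@
168 %%%%%%%####
[... 5140 characters left out ...]
===========-:    ................::::::...............     :-=========================@@@#====
252 @@@@@@@@@@@+=========================-.    ........:::.................:.........    .-=========================+@@@%===
254 @@@@@@@@@@+=========-================-.    .............::::::::::::.............    .-=============-===-==-=--===%%#+==
256 +++++++++:.............:-===========-:.    ........:::................:::.........    :-===========-:.............:::::.
258                        .--==========-.    ............:.:::::::::::::.............    .-===========-.                   
260                         :-=========--.    ........:::..................:::........    .--=========-:.
```

Run:
```python
from h import *
w=optics.capture("wrist");f=w["frame"];h=cv2.cvtColor(f,cv2.COLOR_BGR2HSV)
for y in range(188,216): print(y,''.join("%x"%(min(15,int(h[y,x,1])//16)) for x in range(305,345)),' ',''.join("%x"%(int(h[y,x,2])//16) for x in range(305,345)))
print(f[200,318],f[200,328],f[196,322])
T=np.array(w["world_to_cam"]);print((-T[:3,:3].T@T[:3,3]).round(1))
rh=np.array([467.2,-302.2]);u=np.array([.609,-.793]);n=np.array([.793,.609])
for nm,c,z in [("rec top",rh,106),("bar top",rh+5.5*u,100),("bar bot",rh+5.5*u,66),("recbot",rh,60)]:
    print(nm,[tuple(proj(w,[*(c+9.6*d),z])) for d in (-u,n,u,-n)])
```

```text
188 0000000000000000000000000000000000000000   9999999999999974333333334999999999999963
189 0000000000000000100000000000000000000000   9999999999999994333333334999999999999984
190 0000000000000000000000000000000000000000   9999999999999994333333334999999999999a96
191 0000000000000000100000000000000000000000   9999999999999964343333334999999999999a98
192 0000000000000000000000000000000000000000   9999999999999988784433444999999999999999
193 0000000000000000000000000000000000000000   9999999999999abeed8556a989999999999999a9
194 0000000000000000000000000000000000000000   99999999999abdefffd878eeda99999999999999
195 0000000000000000000000000000000000000000   99999999a99beefffffedeffeea9999aa9999999
196 0000000000000000000000000000000000000000   99a9a999a9beffffffffffffffd99999aa999999
197 0000000000000000000000000000000000000000   a9a9aa9999eeffffffffffffffec9999a9999999
198 0000000000000000000000000000000000000000   aaaaaaa99ceffffffffffffffffe999999999999
199 0000000000000000000000000000000000000000   aaaaaaa99efffffffffffffffffe999999999999
200 0000000000000000000000000000000000000000
[... 1403 characters left out ...]
3]
[ 458.  -219.4  365.2]
rec top [(np.float64(318.6), np.float64(194.5)), (np.float64(332.5), np.float64(197.9)), (np.float64(328.9), np.float64(211.0)), (np.float64(315.2), np.float64(207.7))]
bar top [(np.float64(321.7), np.float64(197.5)), (np.float64(335.2), np.float64(200.8)), (np.float64(331.6), np.float64(213.5)), (np.float64(318.3), np.float64(210.3))]
bar bot [(np.float64(322.0), np.float64(188.4)), (np.float64(334.1), np.float64(191.4)), (np.float64(330.9), np.float64(202.9)), (np.float64(318.9), np.float64(200.0))]
recbot [(np.float64(319.5), np.float64(182.8)), (np.float64(331.4), np.float64(185.8)), (np.float64(328.3), np.float64(197.2)), (np.float64(316.5), np.float64(194.3))]
```

Run:
```python
from h import *
import pickle
d0=pickle.load(open("c0.pkl","rb"));s1,t1=pickle.load(open("c1.pkl","rb"))
s2=optics.capture("side");t2=optics.capture("top")
rh=np.array([467.2,-302.2]);u=np.array([.609,-.793])
ss=np.arange(30,160,3)
def prof(c,z):
    g=cv2.cvtColor(c["frame"],cv2.COLOR_BGR2GRAY)
    P=np.array([proj(c,[*(rh+s*u),z]) for s in ss],np.float32)
    return cv2.remap(g,P[:,:1],P[:,1:],cv2.INTER_LINEAR).ravel()
print(' '.join(map(str,ss)))
for n,c in [("s0",d0["side"]),("s1",s1),("s2",s2),("t0",d0["top"]),("t1",t1),("t2",t2)]:
    print(n,' '.join(map(str,prof(c,102))))
for n,c in (("t1",t1),):
    a=proj(c,[*rh,106]);x,y=int(a[0]),int(a[1]);print(a)
    for r in range(y-9,y+10):print(r,' '.join("%3d,%3d"%(c["frame"][r,q,0],c["frame"][r,q,2]) for q in range(x-7,x+8)))
```

```text
30 33 36 39 42 45 48 51 54 57 60 63 66 69 72 75 78 81 84 87 90 93 96 99 102 105 108 111 114 117 120 123 126 129 132 135 138 141 144 147 150 153 156 159
s0 160 159 153 138 114 109 110 119 117 110 113 140 207 238 241 241 241 241 239 230 171 101 72 129 190 199 176 151 171 224 239 240 240 241 241 241 241 241 241 242 242 242 242 242
s1 160 159 153 138 113 100 77 55 94 170 208 199 163 153 174 226 238 240 240 240 241 241 241 241 242 242 242 242 242 242 243 243 243 243 239 199 138 106 98 81 71 65 49 45
s2 161 158 153 138 120 144 183 223 161 94 86 143 189 196 172 153 189 223 239 240 241 241 241 241 242 241 242 242 242 242 242 242 242 243 243 242 237 195 133 104 100 78 69 61
t0 115 115 113 114 111 102 83 69 68 73 100 163 174 173 173 174 172 173 175 171 105 28 31 30 33 105 152 154 162 175 173 174 172 174 174 174 174 175 174 174 173 174 174 174
t1 122 124 121 126 125 138 90 27 34 36 46 128 162 169 181 184 183 185 184 185 185 183 185 186 185 186 185 186 186 187 187 182 185 187 187 155 79 80 88 63 45 48 46 46
t2 126 125 125 131 135 135 134 135 137 138 137 136 135 135 136 131 131 131 128 129 127 12
[... 1753 characters left out ...]
 156,158 168,169 173,176 170,173 141,144 109,111 103,102 120,120 129,127 123,122
244 119,116 118,117 120,117 125,123 119,121 125,125 126,127 126,128 127,126 114,112 119,116 121,117 124,122 126,125 124,123
245 117,116 121,117 119,116 121,119 122,120 120,119 118,116 118,116 117,116 120,120 127,126 122,121 124,125 127,125 121,120
246 126,123 123,122 123,122 119,119 124,124 125,125 122,121 123,123 126,125 123,121 126,124 120,119 128,125 119,117 123,121
247 121,120 125,120 123,121 125,126 126,127 122,123 127,126 124,122 126,124 123,121 125,123 120,120 124,123 123,120 124,124
248 124,122 122,123 126,125 123,123 125,124 124,122 124,122 128,128 124,123 123,119 121,118 124,121 123,123 121,127 122,142
```

This explains it. When I let go of the compressed rubber, the drawbar sprang out to about 10 mm, so the drift landed on its rim. The drawbar now sits at about 16 mm. I'll keep the drift in hand, lower its tip behind the flange, which stands 6 mm above the tube, and nudge the drawbar gently back in.

servo_tool([
  [0, 0, -0.04],
  [-0.1, 0.059, 0],
  [-0.132, 0.078, 0],
  [-0.132, 0.078, 0],
  [0, 0, 0],
  [0, 0, 0.04],
  [0, 0, 0.025],
  [0, 0, 0],
], spin=[0, 0, 0, 0, 0, 0, 0, 0])

```text
time: 26.15
tool_pos: [518.0, -368.1, 166.4]
tcp_rot: [-3.141, -0.001, 1.692]
contact_force: [-0.0, 0.2, -3.1]
grip_width: 21.6
finger_force: 36.8
```

servo_tool([
  [0, 0, 0.01],
  [0, 0, 0],
  [0, 0, 0],
  [0, 0, 0],
  [0, 0, 0],
  [0, 0, 0],
  [0, 0, 0],
  [0, 0, 0],
], spin=[0, 0, 0, 0, 0, 0, 0, 0])

```text
time: 27.15
tool_pos: [518.4, -368.8, 164.9]
tcp_rot: [-3.142, -0.0, 1.692]
contact_force: [0.0, 0.3, -3.6]
grip_width: 21.7
finger_force: 36.8
```

Run:
```python
from h import *
o=monitor.get_obs();p=o["tool_pos"];print(p,o["contact_force"])
w=optics.capture("wrist");g=cv2.cvtColor(w["frame"],cv2.COLOR_BGR2GRAY)
rh=np.array([467.2,-302.2]);u=np.array([.609,-.793]);n=np.array([.793,.609])
for s,z in((45,106),(70,106),(76,106),(76,100),(86,100)):print(s,z,proj(w,[*(rh+s*u),z]))
a=proj(w,[*(rh+80*u),103]);x0,y0=int(a[0])-60,int(a[1])-46;print(x0,y0)
for i,r in enumerate(g[y0:y0+76:2,x0:x0+120:1]): print(y0+2*i,''.join(" .:-=+*#%@"[min(9,int(v)*10//256)] for v in r))
```

```text
[ 518.4328483  -368.82181282  164.8536514 ] [ 1.63737658e-03  3.44443159e-01 -3.62796162e+00]
45 106 [301.2 168.8]
70 106 [315.7 192. ]
76 106 [319.  197.4]
76 100 [319.1 195.6]
86 100 [324.6 204.3]
261 154
154 #*++++++++++++++++::::::::::::::::::::::::::::::::::::::::::::----------------------*%%@@@@%%%%@@@@@@@@@@@@@@@@@@@@@@@@@
156 %%**+++++++*+**+++::::::::::::::::::::::::::::::::::::::::::::----------------------=%%@@@%%%%%%%%%%%%%@@@@@@@@@@@@@@@@@
158 %%%#*++++++**+**++::::::::::::::::::::::::::::::::::::::::::-------------------------=%%%%%%%%%%%%%%%%%@@@@@@@@@@@@@@@@@
160 %%%%#*++++******++-:::::::::::::::::::::::::::::::::::-------:::::---------------------=%%%%%%%%%%%%%%%@@@@@@@@@@@@@@@@@
162 %%%%%%***+*******++++++++++++++++=:::::::::::::::::---------:     .---------------------=%%%%%%%%%%%%%@@@@@@@@@@@@@@@@@@
164 %%%%%%%***************************+-::::::::::-========-----:      .---------------------=%%%%%%%%%%%%%@@@@@@@@@@@@@@@@%
166 %%%%%%%%#***+*************************++++=+%%@@@@@@@@@+---:.       .:--------------------*%%%%%%%%%%%%%%%%%%%%%%%%%%%%%
168 %%%%%%%%%#**+*
[... 3156 characters left out ...]
%%%%%%%%=:::::::::::::::::::-#@@@@@@@@@@@@@@%*---:............:--------+*%%
220 @@@@@@%%%%%%%%%%%@%%%%%%%%%%%%%%%%%%%%%%%%%%%%%%%%%%=:::::::::::::::::::::-%@@@@@@@@@@@@@@%#=--:..............::------*%
222 @@@@%%%%%%%%%%%%%%%%%%%%%%%%%%%%%%%%%%%%%%%%%%%%%%%%=::::::::::::::::::::::*@@@@@@@@@@@@@@@@#=--:................::-----
224 @@%@@@@@@%%%%%%%%%%%%%%%%%%%%%%%%%%%%%%%%%%%%%%%%%%#-::::::::::::::::::::::+@@@@@@@@@@@@@@@@@#+--:..................::--
226 @%@@@@%%%%%%%%%%%%%%%%%%%%%%%%%%%%%%%%%%%%%%%%%%%%#+:::::::::::::::::::::::-#%@@@@@@@@@@@@@@@@%+--::...................:
228 @%%%%%%%%%%%%%%%%%%%%%%%%%%%%%%%%%%%%%%%%%%%%%%#*=:::::::::::::::::::::::::::-+%@@@@@@@@@@@@@@@%*--::.............::::..
```

The wrist view has the drift tip at (324.5,205), centred on the tube. The flange's rear edge is about 10–15 mm nearer the receiver, and the rubber gap is about 7 mm. I'll find the tube top by a light touch.

servo_tool([
  [0, 0, 0.01],
  [0, 0, 0.01],
  [0, 0, 0.01],
  [0, 0, 0],
  [0, 0, 0],
  [0, 0, 0],
  [0, 0, 0],
  [0, 0, 0],
], spin=[0, 0, 0, 0, 0, 0, 0, 0])

```text
time: 28.2
tool_pos: [518.5, -368.8, 158.9]
tcp_rot: [3.141, -0.0, 1.692]
contact_force: [0.2, -0.5, -2.7]
grip_width: 21.3
finger_force: 36.8
```

servo_tool([
  [0, 0, 0.01],
  [0, 0, 0.008],
  [0, 0, 0],
  [0, 0, 0],
  [0, 0, 0],
  [0, 0, 0],
  [0, 0, 0],
  [0, 0, 0],
], spin=[0, 0, 0, 0, 0, 0, 0, 0])

```text
time: 29.2
tool_pos: [518.7, -369.0, 155.7]
tcp_rot: [3.141, 0.001, 1.692]
contact_force: [-0.6, -0.4, 5.7]
grip_width: 21.7
finger_force: 37.7
```

servo_tool([
  [0, 0, -0.017],
  [0, 0, 0],
  [0.014, -0.0083, 0],
  [0.014, -0.0083, 0],
  [0.014, -0.0083, 0],
  [0.014, -0.0083, 0],
  [0, 0, 0],
  [0, 0, 0],
], spin=[0, 0, 0, 0, 0, 0, 0, 0])

```text
time: 30.2
tool_pos: [510.4, -358.4, 158.7]
tcp_rot: [-3.141, -0.0, 1.692]
contact_force: [0.0, -0.7, -3.3]
grip_width: 21.4
finger_force: 36.8
```

Run:
```python
from h import *
o=monitor.get_obs();p=o["tool_pos"];print(p,o["contact_force"],o["moment"])
s=optics.capture("side")
rh=np.array([467.2,-302.2]);u=np.array([.609,-.793]);n=np.array([.793,.609])
ss=np.arange(36,84,2);g=cv2.cvtColor(s["frame"],cv2.COLOR_BGR2GRAY);print(ss)
for k in(-12,-8,0):
    P=np.array([proj(s,[*(rh+q*u+k*n),102]) for q in ss],np.float32)
    print(k,cv2.remap(g,P[:,:1],P[:,1:],cv2.INTER_LINEAR).ravel())
```

```text
[ 510.42393274 -358.35917191  158.73829411] [ 0.01569976 -0.7080245  -3.27420439] [-0.11333569  0.02714082  0.02525789]
[36 38 40 42 44 46 48 50 52 54 56 58 60 62 64 66 68 70 72 74 76 78 80 82]
-12 [151 141 122 105  86  69  65  61  91 127 166 200 204 199 173 153 167 191
 216 236 240 241 241 241]
-8 [150 138 123 108  96  78  64  76  94 142 192 198 199 178 152 152 161 191
 222 234 241 242 242 242]
0 [153 145 127 107  94  77  68  67  93 126 163 192 196 181 155 137 136 154
 170 194 211 220 238 240]
```

servo_tool([
  [0.0065, -0.0038, 0],
  [0.0065, -0.0038, 0],
  [0, 0, 0],
  [0, 0, 0],
  [0, 0, 0],
  [0, 0, 0],
  [0, 0, 0],
  [0, 0, 0],
], spin=[0, 0, 0, 0, 0, 0, 0, 0])

```text
time: 31.25
tool_pos: [508.7, -356.1, 158.7]
tcp_rot: [3.141, -0.0, 1.692]
contact_force: [0.9, -1.0, -3.4]
grip_width: 21.5
finger_force: 36.9
```

servo_tool([
  [0.0043, -0.0025, 0],
  [0.0043, -0.0025, 0],
  [0, 0, 0],
  [0, 0, 0],
  [0, 0, 0],
  [0, 0, 0],
  [0, 0, 0],
  [0, 0, 0],
], spin=[0, 0, 0, 0, 0, 0, 0, 0])

```text
time: 32.25
tool_pos: [507.6, -354.6, 158.7]
tcp_rot: [3.141, 0.0, 1.692]
contact_force: [2.3, -1.1, -3.4]
grip_width: 21.8
finger_force: 37.3
```

servo_tool([
  [-0.0043, 0.0025, 0],
  [-0.0043, 0.0025, 0],
  [-0.0043, 0.0025, 0],
  [-0.0043, 0.0025, 0],
  [-0.02, 0.012, 0],
  [0, 0, -0.04],
  [0, 0, -0.05],
  [0, 0, 0],
], spin=[0, 0, 0, 0, 0, 0, 0, 0])

```text
time: 33.25
tool_pos: [513.3, -361.8, 178.3]
tcp_rot: [3.14, 0.002, 1.692]
contact_force: [0.3, -0.2, -3.7]
grip_width: 21.6
finger_force: 37.1
```

Run:
```python
from h import *
o=monitor.get_obs();p=o["tool_pos"];print(p,o["contact_force"])
s=optics.capture("side");t=optics.capture("top");w=optics.capture("wrist")
rh=np.array([467.2,-302.2]);u=np.array([.609,-.793]);n=np.array([.793,.609])
ss=np.arange(36,84,2);g=cv2.cvtColor(s["frame"],cv2.COLOR_BGR2GRAY)
for k in(-12,-8,0):
    P=np.array([proj(s,[*(rh+q*u+k*n),102]) for q in ss],np.float32)
    print(k,cv2.remap(g,P[:,:1],P[:,1:],cv2.INTER_LINEAR).ravel())
d=np.array([467.6,-302.7])-p[:2];c,sn=np.cos(1.692),np.sin(1.692)
print("tool move",d@[c,sn]/200,d@[sn,-c]/200)
# hole interior along u in wrist
a=proj(w,[*rh,106]);print(a);f=w["frame"];x,y=int(a[0]),int(a[1])
for r in range(y-14,y+15,2):print(r,' '.join("%3d/%3d"%(f[r,q,0],f[r,q,2]) for q in range(x-14,x+15,2)))
```

```text
[ 513.31398917 -361.822721    178.26019204] [ 0.34552502 -0.24515095 -3.68371031]
-12 [150 140 119 101  82  62  69  82 112 148 176 196 185 165 155 158 182 210
 227 238 240 241 241 242]
-8 [149 137 121 104  89  69  59  83 106 151 197 196 194 170 147 160 175 207
 237 239 241 242 242 242]
0 [153 145 126 105  87  66  66  83 119 164 201 206 191 163 148 155 166 196
 223 234 240 241 241 241]
tool move 0.3210806689365174 -0.19115132133292134
[281.2 132.6]
118  54/ 52  53/ 51  55/ 52  55/ 52  55/ 52  56/ 53  56/ 54  55/ 52  56/ 53  55/ 53  55/ 52  55/ 51  55/ 52  55/ 51  55/ 51
120  54/ 52  55/ 52  55/ 52  55/ 51  54/ 51  54/ 51  54/ 52  54/ 51  54/ 52  55/ 51  54/ 51  53/ 51  54/ 52  55/ 52  55/ 51
122  54/ 51  55/ 51  55/ 51  52/ 49  54/ 52  84/ 82  92/ 92  93/ 92  92/ 92  77/ 75  54/ 52  53/ 50  54/ 51  54/ 51  55/ 53
124  55/ 52  55/ 51  55/ 51 111/110 214/214 214/214 139/139  99/ 99  99/ 98 100/ 98  89/ 87  56/ 54  56/ 52  55/ 53  55/ 52
126  67/ 64  66/ 63  66/ 63 224/223 239/239 237/237 235/235 123/123  80/ 89  74/ 94  83/ 93  79/ 81  53/ 50  55/ 53  55/ 52
128 151/147 144/138 112/109 
[... 511 characters left out ...]
  99/ 98  89/ 89  87/139 153/242 155/243  61/110  58/104  53/ 62  54/ 51  55/ 51
138  56/ 52  54/ 51  52/ 49  58/ 57  80/ 80  97/ 96  95/ 94  65/ 64  67/ 90 110/184  63/ 98  55/ 79  52/ 53  54/ 52  54/ 51
140  54/ 51  55/ 53  53/ 50  50/ 48  56/ 55  82/ 82  98/ 97  89/ 87  59/ 57  55/ 53  53/ 50  53/ 51  53/ 51  54/ 52  54/ 51
142  54/ 52  54/ 51  54/ 52  52/ 50  51/ 48  80/ 77  70/ 69  75/ 73  65/ 64  54/ 51  53/ 50  54/ 52  54/ 51  54/ 52  54/ 51
144 128/123 128/124 128/122 122/117  65/ 62 137/132  69/ 66  54/ 51  53/ 51  55/ 52  54/ 51  54/ 51  54/ 52  54/ 50  54/ 51
146 154/149 154/149 153/148 154/149 151/146 153/148  73/ 70  54/ 52  55/ 52  55/ 51  55/ 51  54/ 51  55/ 52  54/ 51  55/ 52
```

The drawbar now rests at about 5 mm, with wood visible through the holes. Moving the drift back over the hole.

servo_tool([
  [0.08, -0.0478, 0],
  [0.08, -0.0478, 0],
  [0.08, -0.0478, 0],
  [0.081, -0.0478, 0],
  [0, 0, 0],
  [0, 0, 0],
  [0, 0, 0.025],
  [0, 0, 0],
], spin=[0, 0, 0, 0, 0, 0, 0, 0])

```text
time: 34.4
tool_pos: [466.9, -302.3, 170.8]
tcp_rot: [-3.141, -0.001, 1.692]
contact_force: [-0.1, 0.1, -4.1]
grip_width: 21.6
finger_force: 37.1
```

Run:
```python
from h import *
w=optics.capture("wrist");f=w["frame"];o=monitor.get_obs();p=o["tool_pos"];print(p,o["contact_force"])
rh=np.array([467.2,-302.2]);u=np.array([.609,-.793])
a=proj(w,[*rh,106]);print(a,"tip",p[2]-56,proj(w,[*rh,p[2]-56]))
x,y=324,203
for r in range(186,224): print(r,''.join('w' if int(f[r,q,2])-int(f[r,q,0])>15 else " .:-=+*#%@"[min(9,int(f[r,q,1])*10//256)] for q in range(295,355)))
```

```text
[ 467.00201104 -302.36317615  171.11912428] [-0.2449726  -0.25912951 -3.03395197]
[324.  202.6] tip 115.11912428397997 [324.  205.6]
186 ************+++++++++++-::::..::::::+*********+=:.:wwwwwwwww
187 ************++++++++++++=:::...:.::-+**+*+*+**++-:.:wwwwwwww
188 *************++++++++++++:....:::::=+*+++++++**++:..wwwwwwww
189 **************+++++++**++:...:::..:+*+**+++*+***+-..:wwwwwww
190 ****************+++++++*+:....::..:+*++**+*++****+:..wwwwwww
191 ****************+++***+*+-:::::::.:++++++++******+-:..wwwwww
192 ++***************+****+***=:::::---++++*+*********+-...wwwww
193 +++++******************#%%+===-=%#*++++***********+=:..wwwww
194 ++++++++**************#%@@%%%%*+%@%#*+*************+-...wwww
195 ++++++++*************#%@@@@@%#*w*#%%*++************++:..wwww
196 +++++++************+#%@@@%##wwwwww++**+*************+-:..www
197 ++++++++**********++%@@@%#=wwwwww:::-=++*************+:..www
198 *+*+++************++@@@%#=::::::....::-+*************+-:..ww
199 **+***************+%@@%#=:...........:-+*************++-:.ww
200 ***+*************++@@@%+::...........:-=*************
[... 802 characters left out ...]
**********+=:::::::::::::::=+*********************
214 wwwwwwwww***********+-:::::::::::::::-=*********************
215 wwwwwwwwww*********+=:::::::::::::::::-+********************
216 wwwwwwwwww*********+-::::::::::::::::::=********************
217 wwwwwwwwwww*******+=:::::::::::::::::::-+*******************
218 wwwwwwwwwwww******+-::::::::::::::::::::=*******************
219 wwwwwwwwwwww*****+=:::::::::::::::::::::-+************+*****
220 wwwwwwwwwwwww****+-::::::::::::::::::::::+************+*****
221 wwwwwwwwwwwwww***+-::::::::::::::::::::::=+*****************
222 wwwwwwwwwwwwww***+-::::::::::::::::::::::=+*****************
223 wwwwwwwwwwwwwww**+:::::::::::::::::::::::=+********+********
```

servo_tool([
  [0, 0, 0.02],
  [0, 0, 0.025],
  [0, 0, 0.025],
  [0, 0, 0.025],
  [0, 0, 0.025],
  [0, 0, 0.02],
  [0, 0, 0],
  [0, 0, 0],
], spin=[0, 0, 0, 0, 0, 0, 0, 0])

```text
time: 35.45
tool_pos: [467.1, -302.3, 143.8]
tcp_rot: [3.141, 0.0, 1.692]
contact_force: [0.0, 0.4, -2.9]
grip_width: 21.6
finger_force: 37.1
```

Free entry: the tip is about 18 mm below the receiver top with no resistance. Continuing down.

servo_tool([
  [0, 0, 0.02],
  [0, 0, 0.025],
  [0, 0, 0.025],
  [0, 0, 0.025],
  [0, 0, 0.02],
  [0, 0, 0.01],
  [0, 0, 0],
  [0, 0, 0],
], spin=[0, 0, 0, 0, 0, 0, 0, 0])

```text
time: 36.45
tool_pos: [467.0, -302.5, 118.6]
tcp_rot: [-3.142, 0.0, 1.692]
contact_force: [0.1, -4.8, -2.9]
grip_width: 21.4
finger_force: 37.4
```

servo_tool([
  [0, 0, 0.02],
  [0, 0, 0.025],
  [0, 0, 0.025],
  [0, 0, 0.025],
  [0, 0, 0.02],
  [0, 0, 0.01],
  [0, 0, 0],
  [0, 0, 0],
], spin=[0, 0, 0, 0, 0, 0, 0, 0])

```text
time: 37.45
tool_pos: [466.8, -303.3, 93.8]
tcp_rot: [-3.141, 0.002, 1.692]
contact_force: [-1.1, -7.6, -1.8]
grip_width: 21.6
finger_force: 37.6
```

servo_tool([
  [-0.005, 0, 0.015],
  [0, 0, 0.015],
  [0, 0, 0.015],
  [0, 0, 0.015],
  [0, 0, 0.015],
  [0, 0, 0.005],
  [0, 0, 0],
  [0, 0, 0],
], spin=[0, 0, 0, 0, 0, 0, 0, 0])

```text
time: 38.45
tool_pos: [466.9, -303.9, 77.8]
tcp_rot: [-3.141, 0.001, 1.692]
contact_force: [-2.5, -6.3, -0.1]
grip_width: 21.5
finger_force: 37.5
```

servo_tool([
  [0, 0, 0.01],
  [0, 0, 0.01],
  [0, 0, 0],
  [0, 0, 0],
  [0, 0, 0],
  [0, 0, 0],
  [0, 0, 0],
  [0, 0, 0],
], spin=[0, 0, 0, 0, 0, 0, 0, 0])

```text
time: 39.45
tool_pos: [467.0, -304.1, 76.5]
tcp_rot: [3.141, 0.002, 1.692]
contact_force: [-6.9, -3.7, 17.7]
grip_width: 21.3
finger_force: 39.4
```

The drift is seated: the readout stopped at 76.5, where I expected it, with a firm reaction. Next I open part-way to keep the fingers clear of the straps, then lift straight up.

servo_tool([
  [0, 0, 0],
  [0, 0, 0],
  [0, 0, 0],
  [0, 0, 0],
  [0, 0, 0],
  [0, 0, 0],
  [0, 0, 0],
  [0, 0, -0.02],
], spin=[0, 0, 0, 0, 0, 0, 0, 0], hand=0)

```text
time: 40.45
tool_pos: [467.0, -303.1, 77.5]
tcp_rot: [-3.141, -0.001, 1.692]
contact_force: [0.3, 0.3, -0.3]
grip_width: 45.9
finger_force: 0.0
```

servo_tool([
  [0, 0, -0.05],
  [0, 0, -0.1],
  [0, 0, -0.12],
  [0, 0, -0.15],
  [0, 0, -0.15],
  [0, 0, -0.15],
  [0, 0, -0.1],
  [0, 0, 0],
], spin=[0, 0, 0, 0, 0, 0, 0, 0])

```text
time: 41.45
tool_pos: [467.8, -303.8, 243.9]
tcp_rot: [3.139, 0.003, 1.692]
contact_force: [0.2, 0.2, -0.2]
grip_width: 46.2
finger_force: 0.0
```

Run:
```python
from h import *
o=monitor.get_obs();print(o["tool_pos"],o["contact_force"],o["grip_width"])
s=optics.capture("side");w=optics.capture("wrist");g=cv2.cvtColor(s["frame"],cv2.COLOR_BGR2GRAY)
rh=[467.2,-302.2]
print([proj(s,[*rh,z]) for z in(106,112,178,189)])
for i in range(160,216): print(i,''.join(" .:-=+*#%@"[min(9,int(v)*12//256)] for v in g[i,265:312]))
```

```text
[ 467.83532278 -303.80596126  243.86301318] [ 0.23073075  0.15197296 -0.2050671 ] 46.17028246282497
[array([287.5, 206.7]), array([287.5, 204.1]), array([287.1, 175.3]), array([287. , 170.3])]
160 :::::::::::::::::::::::::::::::::::-******#****
161 :::::-:::::::::::::::::::::::::::::-*########*#
162 :::::-:::::::::::::::::::::::::::::-*##########
163 :::::-:::::::::::::::::::::::::::::=*########*#
164 :::::-:::::::::::::::::::::::::::::-*****###***
165 :::::-:::::::::::::::::::::::::::::-***********
166 :::::-::::::::::::::::::::--:::::::-===++++++++
167 ::::::-::::::::::::::::::-=+=::::::::-------===
168 ::::::::::::::::::::-=++==*#*-:::::--=*******##
169 ::::::::::::::::::-+*#%%%*#*+-:::::-=*@@@@@@@@@
170 ::::::-::::::::::=*@@@@@@@%*=-:::::-=*@@@@@@@@@
171 ::::::-:::::::::-*%@@@@@@@@%+-:::::-=+#@@@@@@@@
172 ::::::-::::::::-+%@@@@@@@@@%#-:::::-==*@@@@@@@@
173 ::::::-::::::::-*%@@@@@@@@@%#-::--:-==++#@@@@@@
174 ::::::-::::::::-+#%@@@@@@@%#+-:-**=-====+#@@@@@
175 :::::::::::::::-***##%%%%#*+=--+@@##++===++#@@@
176 ::::::::::::::::=******#**++=--+@@@@##+====*@@@
177 ::::::::::::::::-**
[... 1304 characters left out ...]
==----=**++++++********+
203 +++=---=+*#######%++*+**+====+*#*+++++********+
204 =++=---==+*#####%%*******+++*%###+++++********+
205 +=+=---===+######%#*******+*#%*##*++++********+
206 +++=---====*####*%%#########%*+###*+++********+
207 +++==--====+*###**#%%%%%%%%##++####*++********+
208 +++==--=====+###****######**++*#####*+********+
209 =+===--======*###*************#######****+++*#*
210 ==+==--====-=+*###*###******##########*##+=+*@@
211 =====---======+*#######################%@#++*%%
212 =====--========+#######################%%%#*#*+
213 =====---========*########################*+=++=
214 =====---========+*#######################+=====
215 =====---=========+####################***+=====
```

The drift stands upright with its collar on the receiver (rows 204–208) and its head at (287,172), as predicted for the seated pose. The gripper is clear, so I'm handing in.

```bash
python3 -c "
from plant import workorder
print(workorder.close_job())"
```

```text
the job is handed in; nothing more can be done
None
```

I handed the job in at about 42 s with the drawbar in and the drift upright in the holes, its collar on the receiver. The hand-in returned no verdict. On my first insertion the drift jammed on the drawbar's rim with up to 57 N at the wrist, possibly partly against the gripper's body (40 N limit), and I re-seated the drawbar before the second, successful insertion.

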